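Run the bilge pump by hand, then set it to automatic

TASK

Run the bilge pump by hand: push the toggle of the sloped three-way pump switch up the slope until it is firmly home against its stop on the sprung MANUAL side, keep it pressed there for at least two seconds, then let go so that it springs back to OFF. Then push it down the slope over its dead centre so that it stays in AUTO, and take your hand off. Work gently, within what the lever will bear, and leave the bilge light's switch and the other things on the shelf as they are.

Things in the scene. Friction and masses are not known exactly. Their poses are not given: they have to be found in the camera images.
- pump_panel: three-way bilge pump switch, screwed to the shelf: grey wedge housing 126 mm long (its x), 92 wide, 26 high at the low edge, 60 at the high edge, with a black face plate sloping 15 degrees. Origin: centre of its underside on the shelf; x level, towards the high edge (up the slope), z up. Plate top at its middle 45 mm up. Low pilot lamps 44 mm up and down the slope from the toggle
- pump_pivot (a point): the toggle's pivot, in the middle of the plate in a threaded bush 8 mm high; axes as the panel (x up the slope but level, y = hinge line, z up). A grey fuse-holder cap, 19 mm across and 12 mm high, stands 38 mm down the slope from it and 31 mm to its -y; the rest of the plate near the lever is clear
- pump_tip (a point): centre of the round end (ball 9.6 mm across) of the pump switch's steel toggle, 30 mm from the pivot; moves with the lever. At OFF it stands 76 mm above the shelf and 9 mm to -x of the panel's origin. The lever is 8 mm thick near the ball and 6 mm at its foot
- pump_toggle (a joint): the lever's throw towards AUTO, rad: 0 = OFF (lever square to the plate), growing = ball swings down the slope, rigid stop at 0.28 = AUTO. It resists with 4 to 6 N at first, ever less up to its dead centre at 0.17, 3 mm short of the end, from where its spring carries it on and holds it. Stays 0 on the MANUAL side
- pump_manual (a joint): the lever's throw towards MANUAL, rad: 0 = OFF, growing = ball swings up the slope, to a rigid stop set at 0.21 to 0.39, in each switch elsewhere: find it by feel. Sprung: resists with 2 to 4 N at first, 4 to 6 N near the stop, flies back when let go. The pump runs only while the lever is pressed on the stop with 7 N or more; over 14 N on lever or housing damages the switch (gripping too)
- bilge_light: bystander, screwed to the shelf: the bilge light fitting, a flat aluminium base 130 x 86 x 20 mm with a round glass lens under crossed guard wires (50 mm high) towards its own +x and a small toggle (20 mm long) 42 mm towards its own -x. Origin: centre of its underside, z up. Leave it alone. The two fittings may change places
- light_toggle (a joint): angle of the bilge light's own small toggle, 0 to 0.5 rad, 0 = off as found; must stay off (below 0.12)
- float_case_center (a point): bystander: centre of the closed blue plastic float case, 150 x 95 x 35 mm, loose on the shelf
- tumbler_center (a point): bystander: centre (46 mm up) of the empty glass tumbler, 74 mm across, 92 mm high, loose, upright
- sharpener_center (a point): bystander: centre of the hinged steel hook sharpener tube, 112 mm long, 18 mm thick, loose, lying on the shelf

How it is judged:
By the outcome, as a careful person would: the job done as asked, in the order asked, and still so for the second after the job is handed in, with the robot touching nothing.
It also fails if it takes over 58 s, if anything falls off the work surface, if the arm or the gripper's body presses on something with over 40 N, if the wrist force passes 120 N, or if a joint passes its speed limit or range.

ROBOT

A 6-joint arm with a two-finger parallel gripper is mounted at the origin on the work surface. World frame = base frame: x ahead of the robot, y to its left, z up, the work surface at z = 0. Lengths are in m, angles in rad, forces in N, time in s.
With the tool pointing down it reaches from about 0.375 to 0.9 m from the base axis. Payload 3.1 kg.
Tool frame: the origin (TCP) lies midway between the tips of the shut fingers; the grasp point (between the pads) lies manip.hold_point_z behind it (manip.hold_point_z is the distance from the TCP to the grasp point, in m); z points along the fingers, y is the direction in which the jaws open and shut (so a half turn about z gives the same grasp; the last joint's range is limited). The gripper opens to 85 mm and grips with 20 to 120 N. Pads are 22 mm wide; open, the fingers measure 114 mm over their backs; the gripper's body (76 mm by 85 mm) begins 54 mm behind the grasp point. The pads swing forward as they close: fully open they stand 13 mm farther back than shut.
Start: joints at [0.941, 0.527, 1.433, -0, 1.181, -0.178], TCP at [0.273, 0.562, 0.231] pointing down, gripper open.
Joint ranges: [-3.08, 3.08], [-0.75, 2.2], [0.22, 2.44], [-1.43, 4.57], [0, 2.65], [-2.85, 2.85]. Speed limits (rad/s): [2.79, 2.79, 3.14, 3.14, 3.14, 3.14].

INTERFACE

Orientations are given as a unit quaternion [x, y, z, w].
In Python, from station import manip, snapshot, workorder, models gives the robot as it stands.
- The arm moves only by the tool jog_arm, never from a script. Its argument "commands" is a list of rows, each a list of 5 numbers: the opening in per cent of the stroke, from 0 (shut) to 100 (fully open), then the shift along the world's x, y, z in cm, then the turn about the world's z in rad. A call has 1 to 8 rows; each row shifts and turns the pose as measured when the row begins; what a row does not reach is not made up. A row lasts 1/12 s, in which the tool goes at most 41.7 mm and 7.16 degrees, less where a joint would pass 70% of its speed; a pose out of reach is approached as far as the arm can. A call with a gripper value outside its range is refused whole. The fingers move at their own pace and stop on an object; "squeeze" is the grip in N (left out, the last holds). Time passes only in rows, so rows that do not move let the fingers close. It gives the time, the measured TCP pose, the force and the opening at its end, in the units of the state.
- manip.sense(): the state, without advancing time (a new reading comes with each control period).
- snapshot(name): name is "scene" or "side" or "wrist"; returns a dict with "image" (400x640x3 uint8, red, green, blue), "intrinsics" (3x3 intrinsics, pixels), "extrinsics" (4x4, takes a point from camera to world coordinates); the wrist camera has in their place "hand_eye" (4x4, takes a point from camera to tool coordinates, whose origin is the TCP and whose axes are the flange's). Camera axes: x right, y down, z forward; pixel columns grow to the right and rows downward; lengths in m; the calibration is good to about 2 mm. A picture is of the moment at which its call begins: read the wrist's pose just before it. There is no depth.
- workorder.sign_off(): hands the job in, once; it reports no verdict.
Trained networks look in a picture, given as the dict that the camera call returned (one of the last four; its "shot" number tells which), for a name from the list of things; names that differ only in an ending like _2 or _b are one class to them, and where a whole thing is asked for, a point or a joint stands for the part that bears it (a point fixed in the world has none). Each returns a list of dicts, best first, with "score" (0 to 1); they miss things now and then, are a little off and sometimes report something else, mostly with a low value. They report only what shows in the picture. A call takes as long as a camera call.
- models.find_in(picture, name): "centre" ([x, y, z] in m, in world coordinates, good to about 4 mm: the middle of the surface that is visible of it).
- models.pinpoint(picture, name): "centre" ([x, y, z] in m, in world coordinates, good to about 4 mm: a listed point, or the origin of a listed thing).
The state is a dict: "t": time; "q": joint angles; "qd": joint speeds; "tau": joint torques, N m; "tcp_pos": TCP position; "tool_rot": TCP orientation; "force": force on the tool from outside, world axes, zero at the start; "ft_torque": the same for the moment, N m; "finger_gap": opening from 0.0 (shut) to 1.0 (fully open).
Only numpy, scipy, OpenCV 4.12 (cv2) and the standard library are available. Lean on these libraries where they do the work, as an engineer would, in place of code of your own. Each camera call takes 0.05 s, during which the arm holds its last target. There are 200 camera calls.

## Working session

There is one attempt and no reset: what is moved stays moved. The work goes in short steps, Python scripts to look and compute and a tool call to move; the robot and the scene stay as the last step left them, time stands still between calls to the robot, and variables do not carry over. Pictures are saved under pics/ and viewed, about 8 in all and at most 12, crops included, and the job is handed in when it is done.

Besides the shell and the picture viewer there is one more tool, called after "Call:" by a JSON object that holds its "fn" and its "kwargs". jog_arm: Moves the arm, as the interface text tells. Its arguments: {"type":"object","properties":{"commands":{"type":"array","items":{"type":"array","items":{"type":"number"}}},"squeeze":{"type":"number"}},"required":["commands"]}

```bash
mkdir -p pics
python3 - <<'E'
from station import manip, snapshot, workorder, models
import cv2
s=manip.sense();print(s['t'],s['tcp_pos'],s['tool_rot'],s['force'],s['finger_gap'],manip.hold_point_z)
for c in ("scene","side"):
    p=snapshot(c);cv2.imwrite(f'pics/{c}0.png',p['image'][:,:,::-1])
    for n in ("pump_panel","pump_pivot","pump_tip","bilge_light","float_case_center","tumbler_center","sharpener_center"):
        print(c,n,[(r['centre'],round(r['score'],2)) for r in models.pinpoint(p,n)[:2]])
    print('find',[(r['centre'],round(r['score'],2)) for r in models.find_in(p,'pump_tip')[:2]])
E
```

```text
0.0 [0.27238936 0.56169057 0.23030347] [ 2.23958508e-01  9.74598027e-01 -1.03830225e-03 -4.40696169e-04] [-0.63709017  0.21647668 -0.35242457] 0.9988627111524794 0.0187
scene pump_panel [([0.5037, 0.1522, 0.0089], 0.93), ([0.5031, 0.151, 0.0522], 0.52)]
scene pump_pivot [([0.5036, 0.1555, 0.0541], 0.56)]
scene pump_tip [([0.4969, 0.158, 0.0862], 0.43)]
scene bilge_light [([0.4957, -0.1309, 0.0138], 0.82)]
scene float_case_center [([0.5573, 0.3432, 0.0246], 0.64)]
scene tumbler_center [([0.7356, -0.0067, 0.0625], 0.9), ([0.5032, 0.1526, 0.0524], 0.73)]
scene sharpener_center [([0.5393, -0.3468, 0.0158], 0.79), ([0.7354, -0.0081, 0.0589], 0.33)]
find []
side pump_panel [([0.5025, 0.153, 0.0142], 0.96)]
side pump_pivot [([0.5016, 0.154, 0.0576], 0.83)]
side pump_tip [([0.4996, 0.1566, 0.0836], 0.42)]
side bilge_light [([0.4928, -0.128, 0.0125], 0.69)]
side float_case_center [([0.5592, 0.3419, 0.0284], 0.91)]
side tumbler_center [([0.7316, -0.0082, 0.0567], 0.82)]
side sharpener_center [([0.5405, -0.3416, 0.0211], 0.95)]
find []
```

View images.

View pics/scene0.png

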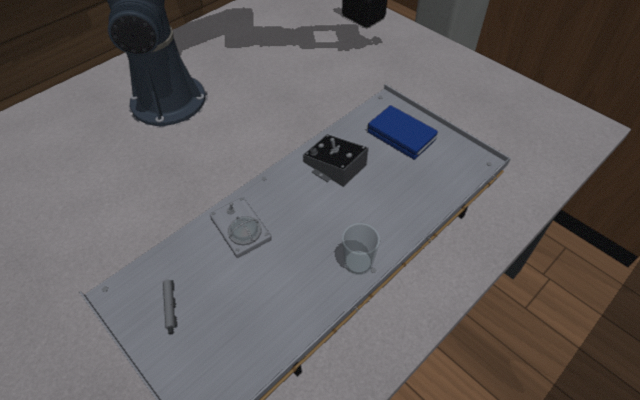

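View pics/side0.png

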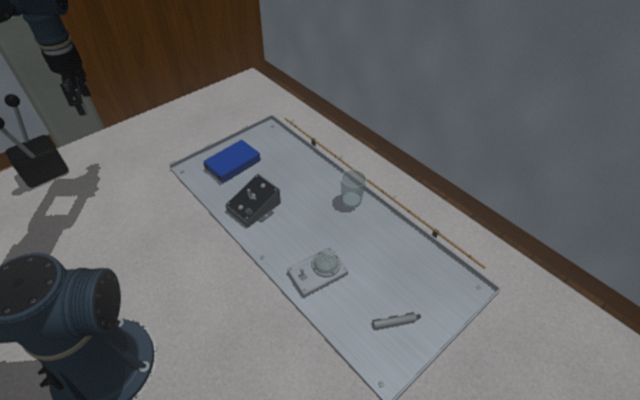

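Call:
{"fn": "jog_arm", "kwargs": {"commands": [[0,1.6,-3.3,0.8,0],[0,1.6,-3.3,0.8,0],[0,1.6,-3.3,0.8,0],[0,1.6,-3.3,0.8,0],[0,1.6,-3.3,0.8,0],[0,1.6,-3.3,0.8,0],[0,1.6,-3.3,0.8,0],[0,1.6,-3.3,0.8,0]], "squeeze": 40}}

```text
t: 1.57
tcp_pos: [0.3998, 0.294, 0.2957]
tool_rot: [0.217, 0.976, 0.001, -0.001]
force: [1.2, 0.3, -0.2]
finger_gap: -0.003
```

Call:
{"fn": "jog_arm", "kwargs": {"commands": [[0,1.6,-3.3,0.4,0],[0,1.6,-3.3,0.4,0],[0,1.6,-3.3,0.4,0],[0,1.6,-3.3,0.4,0],[0,0,0,0,0]]}}

```text
t: 1.98
tcp_pos: [0.4702, 0.15, 0.3162]
tool_rot: [0.22, 0.976, 0.002, 0.005]
force: [-0.6, 0.8, 0.1]
finger_gap: -0.001
```

```bash
cat > h.py <<'E'
from station import manip, snapshot, workorder, models
import cv2, numpy as np
from scipy.spatial.transform import Rotation as R
def wrist():
    s=manip.sense();p=snapshot('wrist')
    T=np.eye(4);T[:3,:3]=R.from_quat(s['tool_rot']).as_matrix();T[:3,3]=s['tcp_pos']
    return s,p,T@np.array(p['hand_eye'])
def ray(p,X,uv,z):  # pixel onto world plane z
    d=X[:3,:3]@np.linalg.solve(np.array(p['intrinsics']),[uv[0],uv[1],1]);o=X[:3,3]
    return o+d*(z-o[2])/d[2]
def proj(p,X,P):
    c=np.linalg.inv(X)@np.append(P,1);k=np.array(p['intrinsics'])@c[:3];return k[:2]/k[2]
E
python3 - <<'E'
from h import *
s,p,X=wrist();cv2.imwrite('pics/w1.png',p['image'][:,:,::-1])
print(s['t'],s['tcp_pos'],s['tool_rot'],s['force'],s['finger_gap']);print(np.round(X,3),np.round(p['hand_eye'],3))
for n in ("pump_panel","pump_pivot","pump_tip"):
    print(n,[(r['centre'],round(r['score'],2),proj(p,X,r['centre'])) for r in models.pinpoint(p,n)[:2]])
E
```

```text
1.9833 [0.47023037 0.15004229 0.3161581 ] [0.21966007 0.9755635  0.00165912 0.00474886] [-0.59192218  0.80273477  0.13571675] -0.0007997371690673743
[[ 0.429  0.867  0.255  0.406]
 [ 0.903 -0.413 -0.116  0.179]
 [ 0.005  0.28  -0.96   0.456]
 [ 0.     0.     0.     1.   ]] [[-0.    -0.962 -0.272  0.069]
 [ 1.    -0.    -0.001 -0.   ]
 [ 0.001 -0.272  0.962 -0.141]
 [ 0.     0.     0.     1.   ]]
pump_panel []
pump_pivot [([0.5014, 0.1532, 0.0577], 0.9, array([326.95585198, 182.34374317]))]
pump_tip [([0.4912, 0.1531, 0.0871], 0.58, array([323.95147041, 180.50335747]))]
```

View pics/w1.png

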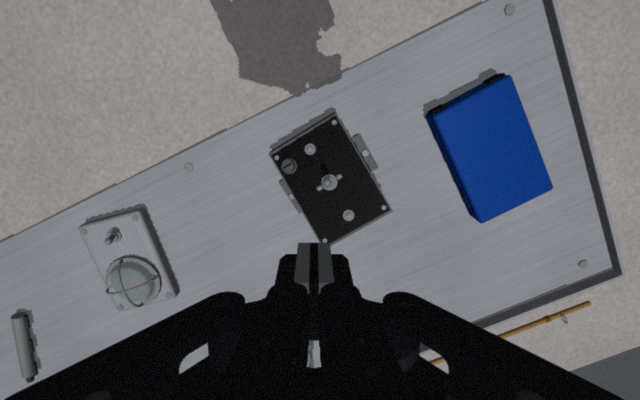

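Run:
```python
from h import *
s,p,X=wrist()
S=0.011
lo=ray(p,X,(310,149),S+.045-.0114+.002);hi=ray(p,X,(348.5,215),S+.045+.0114+.002);b=ray(p,X,(330,182),S+.076)
d=hi-lo;print(lo,hi,(lo+hi)/2,np.linalg.norm(d[:2]),np.arctan2(d[1],d[0]),b)
im=p['image'][90:260,250:410,::-1];cv2.imwrite('pics/w2.png',cv2.resize(im,None,fx=4,fy=3.5,interpolation=cv2.INTER_CUBIC))
for c in ('scene','side'):
    q=snapshot(c);Y=np.array(q['extrinsics'])
    for n in ("pump_panel","pump_pivot","pump_tip"):
        print(c,n,[(r['centre'],round(r['score'],2)) for r in models.pinpoint(q,n)[:1]])
```

```text
[0.45368817 0.15803569 0.0466    ] [0.5369765  0.16715174 0.0694    ] [0.49533234 0.16259372 0.058     ] 0.08378573440867385 0.10901768584976874 [0.48898308 0.16489408 0.087     ]
scene pump_panel [([0.5035, 0.1518, 0.0106], 0.56)]
scene pump_pivot [([0.503, 0.1565, 0.0539], 0.95)]
scene pump_tip [([0.4991, 0.1578, 0.0868], 0.56)]
side pump_panel [([0.5055, 0.1518, 0.0144], 0.62)]
side pump_pivot [([0.5024, 0.154, 0.055], 0.94)]
side pump_tip [([0.4937, 0.1552, 0.084], 0.43)]
```

View pics/w2.png

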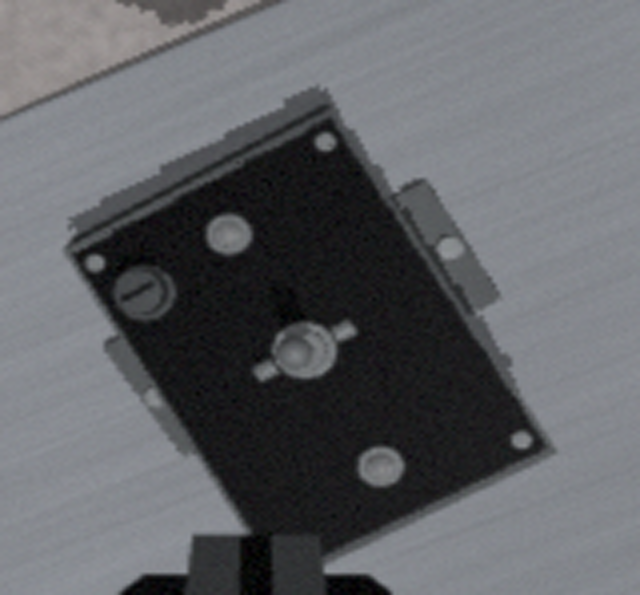

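Run:
```python
from h import *
s,p,X=wrist();print(s['t'],s['tcp_pos'],s['tool_rot'])
for S in (0.008,0.012):
    lo=ray(p,X,(307.3,156.6),S+.045-.0114+.002);hi=ray(p,X,(345.3,223.4),S+.045+.0114+.002);b=ray(p,X,(324.3,190),S+.076)
    d=hi-lo;print(lo,hi,(lo+hi)/2,np.linalg.norm(d[:2]),np.arctan2(d[1],d[0]),b)
for n in ("pump_pivot","pump_tip"):
    print(n,[(r['centre'],round(r['score'],2),proj(p,X,r['centre'])) for r in models.pinpoint(p,n)[:2]])
```

```text
2.6333 [0.46604657 0.15581511 0.31489888] [0.21605715 0.97637595 0.00242383 0.00185559]
[0.4614019  0.15117065 0.0436    ] [0.54654653 0.15961429 0.0664    ] [0.50397422 0.15539247 0.055     ] 0.08556227351604646 0.09884494251378265 [0.4958005  0.15554987 0.084     ]
[0.46083048 0.1514917  0.0476    ] [0.54506571 0.1598673  0.0704    ] [0.5029481 0.1556795 0.059    ] 0.08465061037239276 0.09910530370013793 [0.49479626 0.15585867 0.088     ]
pump_pivot [([0.5004, 0.1526, 0.0564], 0.75, array([322.80732158, 188.51085242]))]
pump_tip [([0.4916, 0.1532, 0.0851], 0.54, array([320.68626384, 187.70209035]))]
```

Call:
{"fn": "jog_arm", "kwargs": {"commands": [[0,0,0,-2.5,0.11],[0,0,0,-2.5,0.11],[0,0,0,-2.5,0.11],[0,0,0,-2.5,0.11],[0,0,0,-2.5,0.1],[0,0,0,-2,0],[0,0,0,0,0]]}}

```text
t: 3.37
tcp_pos: [0.4696, 0.1557, 0.1682]
tool_rot: [-0.065, 0.998, 0.006, 0.007]
force: [-0.1, -0.5, 0.5]
finger_gap: 0.0
```

Run:
```python
from h import *
s,p,X=wrist();cv2.imwrite('pics/w3.png',p['image'][:,:,::-1])
print(s['t'],s['tcp_pos'],s['q'],s['force'],R.from_quat(s['tool_rot']).as_matrix().round(3))
for n in ("pump_pivot","pump_tip"):
    print(n,[(r['centre'],round(r['score'],2),proj(p,X,r['centre'])) for r in models.pinpoint(p,n)[:2]])
print(proj(p,X,[.503,.1555,.055]),proj(p,X,[.4945,.155,.086]))
```

```text
3.3667 [0.46956336 0.15565464 0.16820847] [ 0.08594791  0.44340203  1.83127619  0.01687829  0.85293698 -1.62677028] [-0.07096203 -0.46377293  0.50561703] [[-0.991 -0.131  0.013]
 [-0.13   0.991  0.014]
 [-0.015  0.012 -1.   ]]
pump_pivot [([0.4985, 0.1558, 0.0584], 0.6, array([307.24284702, 231.52256906]))]
pump_tip [([0.4937, 0.1569, 0.0859], 0.59, array([309.58648291, 240.47052548]))]
[306.12662941 235.28899551] [306.61387336 241.29980468]
```

View pics/w3.png

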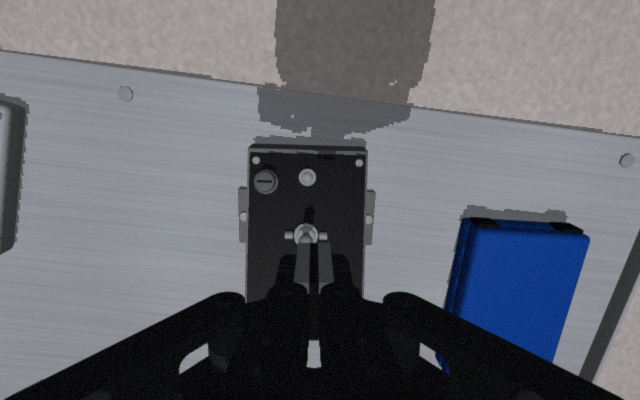

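Call:
{"fn": "jog_arm", "kwargs": {"commands": [[0,-1.2,-0.2,-1,-0.02],[0,0,0,-2.5,0],[0,0,0,-2.5,0],[0,0,0,0,0],[0,0,0,0,0]]}}

```text
t: 3.93
tcp_pos: [0.4698, 0.1551, 0.1203]
tool_rot: [-0.054, 0.998, 0.007, 0.024]
force: [0.4, -0.1, 0.7]
finger_gap: -0.001
```

Call:
{"fn": "jog_arm", "kwargs": {"commands": [[0,-1,-0.2,0,0],[0,-1,-0.2,0,0],[0,0,0,0,0],[0,0,0,0,0]]}}

```text
t: 4.27
tcp_pos: [0.4513, 0.1512, 0.1259]
tool_rot: [-0.055, 0.998, 0.007, 0.029]
force: [0.1, -0.0, -0.0]
finger_gap: 0.0
```

Call:
{"fn": "jog_arm", "kwargs": {"commands": [[0,0,0,-2,0],[0,0,0,-2,0],[0,0,0,0,0],[0,0,0,0,0]]}}

```text
t: 4.6
tcp_pos: [0.4541, 0.1515, 0.0894]
tool_rot: [-0.055, 0.998, 0.007, 0.034]
force: [0.2, 0.4, 0.1]
finger_gap: -0.004
```

Call:
{"fn": "jog_arm", "kwargs": {"commands": [[0,0,0,-0.8,0],[0,0,0,-0.8,0],[0,0.3,0,0,0],[0,0,0,0,0]]}}

```text
t: 4.93
tcp_pos: [0.4593, 0.1517, 0.0745]
tool_rot: [-0.055, 0.998, 0.007, 0.036]
force: [-0.0, 0.0, 0.5]
finger_gap: -0.0
```

Run:
```python
from h import *
s,p,X=wrist();cv2.imwrite('pics/w4.png',p['image'][:,:,::-1])
print(s['t'],s['tcp_pos'],s['force'])
```

```text
4.9333 [0.45933642 0.15173984 0.07450805] [-0.01717584  0.00921474  0.54339539]
```

View pics/w4.png

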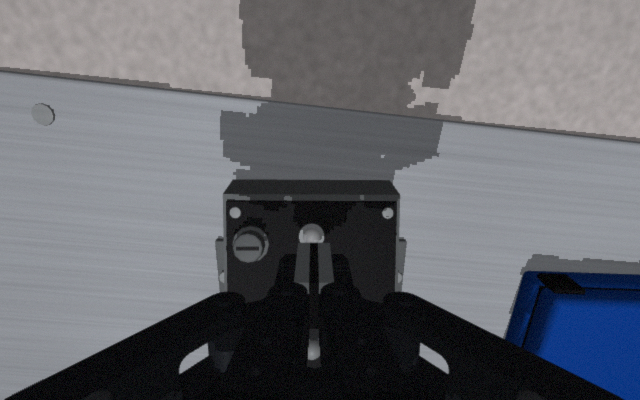

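Call:
{"fn": "jog_arm", "kwargs": {"commands": [[0,0.4,0.04,0,0],[0,0.4,0.04,0,0],[0,0.2,0.02,0,0],[0,0,0,0,0]]}}

```text
t: 5.32
tcp_pos: [0.4705, 0.1529, 0.0752]
tool_rot: [-0.055, 0.998, 0.007, 0.037]
force: [0.1, 0.1, 0.0]
finger_gap: 0.001
```

Call:
{"fn": "jog_arm", "kwargs": {"commands": [[0,0.2,0.02,0,0],[0,0.2,0.02,0,0]]}}

```text
t: 5.48
tcp_pos: [0.4747, 0.1534, 0.0754]
tool_rot: [-0.055, 0.998, 0.007, 0.037]
force: [-0.4, -1.1, 0.1]
finger_gap: -0.002
```

Call:
{"fn": "jog_arm", "kwargs": {"commands": [[0,0.2,0.02,0,0],[0,0.2,0.02,0,0]]}}

```text
t: 5.65
tcp_pos: [0.4791, 0.1538, 0.0755]
tool_rot: [-0.055, 0.998, 0.007, 0.037]
force: [-0.3, -0.2, -0.8]
finger_gap: -0.004
```

Call:
{"fn": "jog_arm", "kwargs": {"commands": [[0,0.15,0.015,0,0],[0,0.1,0.01,0,0]]}}

```text
t: 5.82
tcp_pos: [0.4808, 0.154, 0.0753]
tool_rot: [-0.055, 0.998, 0.007, 0.036]
force: [-1.8, -0.2, 1.6]
finger_gap: 0.003
```

Call:
{"fn": "jog_arm", "kwargs": {"commands": [[0,0.15,0.015,0,0]]}}

```text
t: 5.9
tcp_pos: [0.4809, 0.1541, 0.0751]
tool_rot: [-0.055, 0.998, 0.007, 0.034]
force: [-3.3, -1.2, 1.9]
finger_gap: 0.002
```

Call:
{"fn": "jog_arm", "kwargs": {"commands": [[0,0.15,0.015,0,0]]}}

```text
t: 5.98
tcp_pos: [0.4809, 0.1541, 0.0748]
tool_rot: [-0.055, 0.998, 0.007, 0.032]
force: [-4.2, -0.5, 1.9]
finger_gap: 0.002
```

Call:
{"fn": "jog_arm", "kwargs": {"commands": [[0,0.15,0.015,0,0]]}}

```text
t: 6.07
tcp_pos: [0.4809, 0.1542, 0.0745]
tool_rot: [-0.055, 0.998, 0.007, 0.031]
force: [-3.0, -0.8, 0.9]
finger_gap: 0.001
```

Call:
{"fn": "jog_arm", "kwargs": {"commands": [[0,0.15,0.015,0,0]]}}

```text
t: 6.15
tcp_pos: [0.4812, 0.1542, 0.0743]
tool_rot: [-0.055, 0.998, 0.007, 0.029]
force: [-4.3, -0.8, 2.4]
finger_gap: -0.0
```

Call:
{"fn": "jog_arm", "kwargs": {"commands": [[0,0.2,0.02,0.02,0],[0,0.2,0.02,0.02,0]]}}

```text
t: 6.32
tcp_pos: [0.483, 0.1545, 0.0744]
tool_rot: [-0.055, 0.998, 0.007, 0.027]
force: [-4.6, -0.7, 3.0]
finger_gap: -0.001
```

Call:
{"fn": "jog_arm", "kwargs": {"commands": [[0,0.2,0.02,0.02,0],[0,0.2,0.02,0.02,0]]}}

```text
t: 6.48
tcp_pos: [0.4855, 0.1549, 0.0745]
tool_rot: [-0.055, 0.998, 0.007, 0.025]
force: [-5.5, -1.5, 3.3]
finger_gap: 0.006
```

Call:
{"fn": "jog_arm", "kwargs": {"commands": [[0,0.2,0.02,0.02,0],[0,0.2,0.02,0.02,0]]}}

```text
t: 6.65
tcp_pos: [0.488, 0.1551, 0.0747]
tool_rot: [-0.055, 0.998, 0.007, 0.022]
force: [-5.4, -0.3, 2.2]
finger_gap: 0.004
```

Call:
{"fn": "jog_arm", "kwargs": {"commands": [[0,0.15,0.015,0.02,0]]}}

```text
t: 6.73
tcp_pos: [0.4884, 0.1552, 0.0747]
tool_rot: [-0.055, 0.998, 0.007, 0.021]
force: [-6.0, -1.9, 3.1]
finger_gap: -0.001
```

Call:
{"fn": "jog_arm", "kwargs": {"commands": [[0,0.15,0.015,0.02,0]]}}

```text
t: 6.82
tcp_pos: [0.4884, 0.1552, 0.0747]
tool_rot: [-0.056, 0.998, 0.007, 0.019]
force: [-6.4, -2.2, 4.0]
finger_gap: -0.001
```

Call:
{"fn": "jog_arm", "kwargs": {"commands": [[0,0.15,0.015,0.02,0]]}}

```text
t: 6.9
tcp_pos: [0.4883, 0.1552, 0.0747]
tool_rot: [-0.056, 0.998, 0.007, 0.017]
force: [-6.7, -1.9, 4.5]
finger_gap: -0.003
```

Call:
{"fn": "jog_arm", "kwargs": {"commands": [[0,0.15,0.015,0.02,0]]}}

```text
t: 6.98
tcp_pos: [0.4883, 0.1552, 0.0748]
tool_rot: [-0.056, 0.998, 0.006, 0.015]
force: [-6.6, -1.4, 4.1]
finger_gap: -0.002
```

Call:
{"fn": "jog_arm", "kwargs": {"commands": [[0,0.2,0.02,0.05,0]]}}

```text
t: 7.07
tcp_pos: [0.4883, 0.1552, 0.075]
tool_rot: [-0.056, 0.998, 0.006, 0.013]
force: [-6.6, -1.6, 1.5]
finger_gap: -0.003
```

Call:
{"fn": "jog_arm", "kwargs": {"commands": [[0,0.22,0.02,0.05,0]]}}

```text
t: 7.15
tcp_pos: [0.4883, 0.1552, 0.075]
tool_rot: [-0.056, 0.998, 0.006, 0.01]
force: [-6.9, -2.1, 2.2]
finger_gap: 0.0
```

Call:
{"fn": "jog_arm", "kwargs": {"commands": [[0,0.24,0.02,0.05,0]]}}

```text
t: 7.23
tcp_pos: [0.4882, 0.1552, 0.0751]
tool_rot: [-0.056, 0.998, 0.006, 0.007]
force: [-6.9, -1.0, 2.4]
finger_gap: -0.0
```

Call:
{"fn": "jog_arm", "kwargs": {"commands": [[0,0.3,0.02,0.05,0]]}}

```text
t: 7.32
tcp_pos: [0.4884, 0.1552, 0.0751]
tool_rot: [-0.056, 0.998, 0.006, 0.004]
force: [-6.8, -2.2, 4.0]
finger_gap: -0.003
```

Call:
{"fn": "jog_arm", "kwargs": {"commands": [[0,0.35,0.02,0.05,0]]}}

```text
t: 7.4
tcp_pos: [0.4885, 0.1551, 0.0751]
tool_rot: [-0.056, 0.998, 0.006, 0.0]
force: [-9.8, -1.7, 6.1]
finger_gap: 0.0
```

Call:
{"fn": "jog_arm", "kwargs": {"commands": [[0,0.4,0.03,0.05,0]]}}

```text
t: 7.48
tcp_pos: [0.4885, 0.1552, 0.0752]
tool_rot: [-0.057, 0.998, 0.006, -0.004]
force: [-9.9, -1.8, 6.1]
finger_gap: 0.002
```

Call:
{"fn": "jog_arm", "kwargs": {"commands": [[0,0.35,0.02,0.1,0],[0,0.35,0.02,0.1,0]]}}

```text
t: 7.65
tcp_pos: [0.488, 0.1551, 0.0758]
tool_rot: [-0.057, 0.998, 0.005, -0.013]
force: [-8.0, -0.6, -0.4]
finger_gap: -0.0
```

Call:
{"fn": "jog_arm", "kwargs": {"commands": [[0,0.35,0.02,0.1,0],[0,0.35,0.02,0.1,0]]}}

```text
t: 7.82
tcp_pos: [0.4878, 0.1551, 0.076]
tool_rot: [-0.057, 0.998, 0.005, -0.022]
force: [-7.6, -1.1, 0.2]
finger_gap: 0.004
```

Call:
{"fn": "jog_arm", "kwargs": {"commands": [[0,0.42,0.02,0.08,0],[0,0.42,0.02,0.08,0]]}}

```text
t: 7.98
tcp_pos: [0.4879, 0.1551, 0.0759]
tool_rot: [-0.057, 0.998, 0.005, -0.032]
force: [-9.1, -1.3, 4.3]
finger_gap: 0.002
```

Call:
{"fn": "jog_arm", "kwargs": {"commands": [[0,0.42,0.02,0.08,0],[0,0.42,0.02,0.08,0]]}}

```text
t: 8.15
tcp_pos: [0.4877, 0.155, 0.0763]
tool_rot: [-0.058, 0.997, 0.004, -0.042]
force: [-8.2, -0.9, 3.1]
finger_gap: -0.001
```

Call:
{"fn": "jog_arm", "kwargs": {"commands": [[0,0.42,0.02,0.08,0],[0,0.42,0.02,0.08,0]]}}

```text
t: 8.32
tcp_pos: [0.4874, 0.155, 0.0766]
tool_rot: [-0.058, 0.997, 0.004, -0.052]
force: [-9.2, -0.9, 3.5]
finger_gap: 0.0
```

Call:
{"fn": "jog_arm", "kwargs": {"commands": [[0,0.42,0.02,0.08,0],[0,0.42,0.02,0.08,0],[0,0.42,0.02,0.08,0]]}}

```text
t: 8.57
tcp_pos: [0.4871, 0.155, 0.077]
tool_rot: [-0.059, 0.996, 0.004, -0.067]
force: [-8.5, -1.7, 3.1]
finger_gap: 0.005
```

Call:
{"fn": "jog_arm", "kwargs": {"commands": [[0,0.42,0.02,0.08,0],[0,0.42,0.02,0.08,0],[0,0.42,0.02,0.08,0]]}}

```text
t: 8.82
tcp_pos: [0.4868, 0.1549, 0.0774]
tool_rot: [-0.059, 0.995, 0.003, -0.083]
force: [-9.2, -0.9, 0.8]
finger_gap: 0.001
```

Call:
{"fn": "jog_arm", "kwargs": {"commands": [[0,0.42,0.02,0.08,0],[0,0.42,0.02,0.08,0],[0,0.42,0.02,0.08,0]]}}

```text
t: 9.07
tcp_pos: [0.4864, 0.1548, 0.0778]
tool_rot: [-0.06, 0.993, 0.003, -0.098]
force: [-9.2, -0.5, 0.9]
finger_gap: 0.0
```

Call:
{"fn": "jog_arm", "kwargs": {"commands": [[0,0.42,0.02,0.05,0],[0,0.42,0.02,0.05,0],[0,0.42,0.02,0.05,0]]}}

```text
t: 9.32
tcp_pos: [0.4862, 0.1548, 0.0781]
tool_rot: [-0.06, 0.992, 0.002, -0.114]
force: [-9.0, -2.0, 3.7]
finger_gap: 0.004
```

Call:
{"fn": "jog_arm", "kwargs": {"commands": [[0,0.42,0.02,0.06,0],[0,0.42,0.02,0.06,0],[0,0.42,0.02,0.06,0]]}}

```text
t: 9.57
tcp_pos: [0.4859, 0.1548, 0.0787]
tool_rot: [-0.06, 0.99, 0.002, -0.129]
force: [-9.1, -0.9, 1.4]
finger_gap: 0.005
```

Call:
{"fn": "jog_arm", "kwargs": {"commands": [[0,0.42,0.02,0.06,0],[0,0.42,0.02,0.06,0],[0,0.42,0.02,0.06,0]]}}

```text
t: 9.82
tcp_pos: [0.4856, 0.1547, 0.0791]
tool_rot: [-0.061, 0.988, 0.001, -0.145]
force: [-9.5, -1.0, 1.0]
finger_gap: 0.002
```

Call:
{"fn": "jog_arm", "kwargs": {"commands": [[0,0.42,0.02,0.06,0],[0,0.42,0.02,0.06,0],[0,0.42,0.02,0.06,0]]}}

```text
t: 10.07
tcp_pos: [0.4853, 0.1547, 0.0796]
tool_rot: [-0.061, 0.985, 0.001, -0.161]
force: [-8.6, -1.1, 0.5]
finger_gap: 0.002
```

Call:
{"fn": "jog_arm", "kwargs": {"commands": [[0,0.42,0.02,0.06,0],[0,0.42,0.02,0.06,0],[0,0.42,0.02,0.06,0],[0,0.42,0.02,0.06,0]]}}

```text
t: 10.4
tcp_pos: [0.485, 0.1546, 0.0803]
tool_rot: [-0.062, 0.981, 0.0, -0.182]
force: [-10.1, -1.7, 0.8]
finger_gap: -0.001
```

Call:
{"fn": "jog_arm", "kwargs": {"commands": [[0,-0.5,-0.05,0,0],[0,-1,-0.1,0,0],[0,-1.2,-0.1,0,0],[0,-1.2,-0.1,0,0],[0,0,0,0,0],[0,0,0,0,0]]}}

```text
t: 10.9
tcp_pos: [0.4538, 0.1519, 0.0787]
tool_rot: [-0.062, 0.983, 0.001, -0.17]
force: [1.1, 0.3, -0.7]
finger_gap: -0.002
```

Call:
{"fn": "jog_arm", "kwargs": {"commands": [[0,0,0,2.5,0],[0,0,0,2.5,0],[0,0,0,2,0],[0,2.5,0.25,0,0],[0,3,0.3,0,0],[0,3,0.3,0,0],[0,0,0,0,0]]}}

```text
t: 11.48
tcp_pos: [0.5522, 0.1615, 0.1544]
tool_rot: [-0.061, 0.986, 0.001, -0.158]
force: [0.5, 0.1, -0.6]
finger_gap: 0.0
```

Run:
```python
from h import *
s,p,X=wrist();print(s['t'],s['tcp_pos'],s['q'],s['force'])
im=[]
for c in ('scene','side'):
    q=snapshot(c);Y=np.array(q['extrinsics'])
    u,v=proj(q,Y,[.503,.155,.07]).astype(int);print(u,v)
    im.append(cv2.resize(q['image'][v-35:v+35,u-45:u+45,::-1],(400,311),interpolation=cv2.INTER_CUBIC))
cv2.imwrite('pics/c5.png',np.hstack(im))
```

```text
11.4833 [0.55216153 0.16147345 0.15443992] [ 0.08513851  0.68582374  1.40237742  0.01009478  1.37041547 -1.61344487] [ 0.48001735  0.12076943 -0.63993399]
333 145
249 192
```

View pics/c5.png

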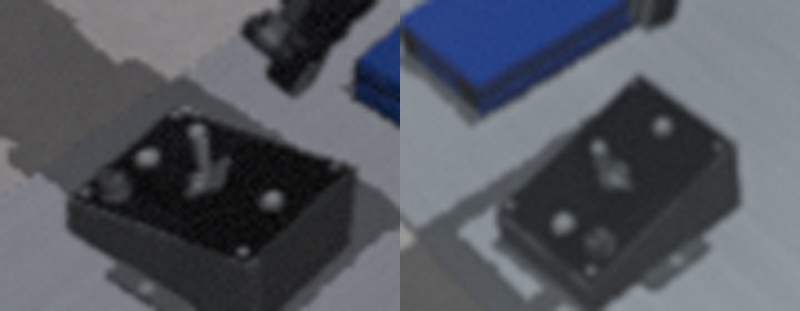

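Call:
{"fn": "jog_arm", "kwargs": {"commands": [[0,-1,-0.15,-2,0],[0,-0.9,-0.15,-2,0],[0,0,0,-2,0],[0,0,0,0,0],[0,0,0,0,0]]}}

```text
t: 12.05
tcp_pos: [0.5199, 0.1581, 0.0931]
tool_rot: [-0.062, 0.984, 0.001, -0.165]
force: [-0.5, 0.2, -0.1]
finger_gap: 0.004
```

Call:
{"fn": "jog_arm", "kwargs": {"commands": [[0,1,0.05,0,0],[0,0,0,0,0],[0,0,0,-0.8,0],[0,0,0,-0.6,0],[0,0,0,0,0]]}}

```text
t: 12.47
tcp_pos: [0.5329, 0.1591, 0.0817]
tool_rot: [-0.062, 0.985, 0.001, -0.162]
force: [-0.1, 0.1, 0.4]
finger_gap: 0.003
```

Call:
{"fn": "jog_arm", "kwargs": {"commands": [[0,-0.4,-0.06,-0.3,0],[0,-0.4,-0.06,-0.3,0],[0,0,0,0,0]]}}

```text
t: 12.72
tcp_pos: [0.5244, 0.1578, 0.0752]
tool_rot: [-0.062, 0.985, 0.001, -0.162]
force: [-0.4, 0.5, 0.6]
finger_gap: 0.003
```

Call:
{"fn": "jog_arm", "kwargs": {"commands": [[0,-0.2,-0.03,0,0],[0,-0.2,-0.02,0,0]]}}

```text
t: 12.88
tcp_pos: [0.5198, 0.1572, 0.075]
tool_rot: [-0.062, 0.985, 0.001, -0.162]
force: [0.2, -0.3, -0.9]
finger_gap: 0.001
```

Call:
{"fn": "jog_arm", "kwargs": {"commands": [[0,-0.2,-0.02,0,0],[0,-0.2,-0.02,0,0]]}}

```text
t: 13.05
tcp_pos: [0.5153, 0.1567, 0.0752]
tool_rot: [-0.062, 0.985, 0.001, -0.162]
force: [-0.2, 1.2, -0.0]
finger_gap: -0.001
```

Call:
{"fn": "jog_arm", "kwargs": {"commands": [[0,-0.15,-0.015,0,0],[0,-0.15,-0.015,0,0]]}}

```text
t: 13.22
tcp_pos: [0.5118, 0.1564, 0.0754]
tool_rot: [-0.062, 0.985, 0.001, -0.162]
force: [0.7, -1.0, 0.9]
finger_gap: 0.0
```

Call:
{"fn": "jog_arm", "kwargs": {"commands": [[0,-0.15,-0.015,0,0],[0,-0.15,-0.015,0,0]]}}

```text
t: 13.38
tcp_pos: [0.5096, 0.1562, 0.0756]
tool_rot: [-0.062, 0.985, 0.001, -0.16]
force: [3.3, 1.5, -0.7]
finger_gap: 0.0
```

Call:
{"fn": "jog_arm", "kwargs": {"commands": [[0,-0.2,-0.02,0,0],[0,-0.2,-0.02,0,0]]}}

```text
t: 13.55
tcp_pos: [0.5096, 0.1562, 0.0757]
tool_rot: [-0.062, 0.986, 0.002, -0.155]
force: [4.0, 1.3, -0.8]
finger_gap: 0.004
```

Call:
{"fn": "jog_arm", "kwargs": {"commands": [[0,-0.2,-0.02,0,0]]}}

```text
t: 13.63
tcp_pos: [0.5095, 0.1561, 0.0758]
tool_rot: [-0.062, 0.986, 0.002, -0.153]
force: [4.2, 0.9, -1.1]
finger_gap: -0.001
```

Call:
{"fn": "jog_arm", "kwargs": {"commands": [[0,-0.22,-0.02,0,0]]}}

```text
t: 13.72
tcp_pos: [0.5088, 0.1561, 0.0759]
tool_rot: [-0.062, 0.987, 0.002, -0.151]
force: [4.2, 0.8, -1.0]
finger_gap: -0.003
```

Call:
{"fn": "jog_arm", "kwargs": {"commands": [[0,-0.22,-0.02,-0.02,0]]}}

```text
t: 13.8
tcp_pos: [0.5073, 0.1559, 0.0758]
tool_rot: [-0.062, 0.987, 0.002, -0.15]
force: [3.8, 0.8, -0.5]
finger_gap: 0.0
```

Call:
{"fn": "jog_arm", "kwargs": {"commands": [[0,-0.2,-0.02,-0.02,0]]}}

```text
t: 13.88
tcp_pos: [0.5047, 0.1555, 0.0757]
tool_rot: [-0.062, 0.987, 0.002, -0.151]
force: [1.1, -0.1, -0.4]
finger_gap: 0.007
```

Call:
{"fn": "jog_arm", "kwargs": {"commands": [[0,-0.2,-0.02,-0.02,0]]}}

```text
t: 13.97
tcp_pos: [0.5023, 0.1553, 0.0755]
tool_rot: [-0.062, 0.987, 0.002, -0.151]
force: [5.9, 0.7, 1.1]
finger_gap: 0.002
```

Call:
{"fn": "jog_arm", "kwargs": {"commands": [[0,0.5,0.05,0,0],[0,0.8,0.08,0,0],[0,0.5,0.05,0.5,0],[0,0,0,2.5,0],[0,0,0,3,0],[0,0,0,3,0],[0,0,2,3,0],[0,0,3,1,0]]}}

```text
t: 14.63
tcp_pos: [0.5102, 0.2025, 0.2075]
tool_rot: [-0.059, 0.984, 0.0, -0.169]
force: [1.2, -0.4, 0.7]
finger_gap: -0.001
```

Call:
{"fn": "jog_arm", "kwargs": {"commands": [[0,0,3,1,0],[0,0,3,0,0],[0,0,0,0,0],[0,0,0,0,0]]}}

```text
t: 14.97
tcp_pos: [0.51, 0.2692, 0.2242]
tool_rot: [-0.061, 0.984, 0.001, -0.168]
force: [-0.0, -1.2, -0.3]
finger_gap: 0.003
```

Run:
```python
from h import *
im=[];print(manip.sense()['t'],manip.sense()['force'])
for c in ('scene','side'):
    q=snapshot(c);Y=np.array(q['extrinsics'])
    u,v=proj(q,Y,[.503,.155,.07]).astype(int)
    im.append(cv2.resize(q['image'][v-35:v+35,u-45:u+45,::-1],(400,311),interpolation=cv2.INTER_CUBIC))
    for n in ("pump_tip","light_toggle","float_case_center","tumbler_center","sharpener_center"):
        print(c,n,[(r['centre'],round(r['score'],2)) for r in models.pinpoint(q,n)[:1]])
cv2.imwrite('pics/c6.png',np.hstack(im))
```

```text
14.9667 [-0.00704087 -1.23588838 -0.32878285]
scene pump_tip [([0.4897, 0.1558, 0.0837], 0.43)]Traceback (most recent call last):
  File "<stdin>", line 8, in <module>
ValueError: it knows: bilge_light, float_case_center, pump_panel, pump_pivot, pump_tip, sharpener_center, tumbler_center
```

Run:
```python
from h import *
im=[]
for c in ('scene','side'):
    q=snapshot(c);Y=np.array(q['extrinsics'])
    u,v=proj(q,Y,[.503,.155,.07]).astype(int)
    im.append(cv2.resize(q['image'][v-35:v+35,u-45:u+45,::-1],(400,311),interpolation=cv2.INTER_CUBIC))
    for n in ("pump_tip","float_case_center","tumbler_center","sharpener_center","bilge_light"):
        print(c,n,[(r['centre'],round(r['score'],2)) for r in models.pinpoint(q,n)[:1]])
cv2.imwrite('pics/c6.png',np.hstack(im))
print(manip.sense()['t'],manip.sense()['force'])
```

```text
scene pump_tip [([0.4891, 0.1573, 0.0833], 0.6)]
scene float_case_center [([0.5574, 0.3459, 0.0247], 0.91)]
scene tumbler_center [([0.7376, -0.0093, 0.0603], 0.95)]
scene sharpener_center [([0.5449, -0.3451, 0.0171], 0.93)]
scene bilge_light [([0.4937, -0.127, 0.0101], 0.66)]
side pump_tip [([0.4907, 0.1537, 0.0802], 0.59)]
side float_case_center [([0.5552, 0.3408, 0.0297], 0.69)]
side tumbler_center [([0.7352, -0.0058, 0.0591], 0.82)]
side sharpener_center [([0.5389, -0.3444, 0.0201], 0.98)]
side bilge_light [([0.4975, -0.1292, 0.0126], 0.85)]
15.6667 [0.12743432 0.29418519 0.1832425 ]
```

View pics/c6.png

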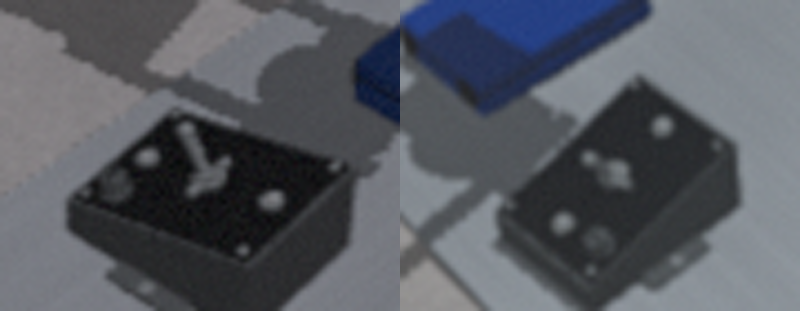

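```bash
python3 -c "
from station import workorder;print(workorder.sign_off())"
```

```text
the job is handed in; nothing more can be done
None
```

I ran the pump by hand and left the switch in AUTO, then handed the job in after about 15.7 s of the 58 s allowed. No verdict is reported.

- **MANUAL:** With the fingers shut, I pushed the toggle up the slope. It stopped moving after about 7.5 mm of ball travel and stayed put as the push rose from about 6 to 10 N, so I took that as the stop. I held it there at 7.6–10 N along the slope from 7.4 s to 10.4 s. The highest total force I read was about 11.8 N. When I let go, the pictures showed it back at OFF.
- **AUTO:** I pushed it down the slope. The resistance started at about 4 N, dropped to about 1 N past the dead centre, and reached 5.9 N at the end. I then backed off and moved clear.

**Last checks:**
- **Toggle:** Both cameras show it leaning down the slope. The network places the ball 3–8 mm further that way than before, against an expected 8 mm, so the side view's 3 mm is on the low side.
- **Other items:** The float case, tumbler, sharpener and light fitting are within the networks' error of where they started.
- **Arm:** The hand is clear of everything and reads about zero force.

**Not fully certain:**
- **Light's toggle:** Its angle could not be measured directly. The arm never came near it.
- **7 N needed in MANUAL:** I took this as the push on the lever, not 7 N on the stop over and above the spring.
- **Force readings:** I read forces only at the end of each short move, so brief peaks or dips in between were not seen.

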